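Load the nut mill and hold it running at slow speed

TASK

Pick up the blue measuring cup by its handle, pour all six hazelnuts into the steel hopper of the nut mill, and stand the empty cup upright on the worktop again. Only when the nuts are in, press the mill's red spring plunger half-way down, 12 mm, to the slow setting (the white ring on its stem is then level with the edge of the collar), and finish while still holding it there with the fingers. Leave the two loose bowls (the plain cream one and the white one with a dark rim line) where they are.

Things in the scene. Friction and masses are not known exactly. Their poses are not given: they have to be found in the camera images.
- mill: Electric nut mill fixed to the worktop: white rounded housing 150 (x) x 235 (y) x 70 mm high, with a round steel hopper towards its +y end and a red-capped plunger towards its -y end, 130 mm from the hopper's centre. Origin: centre of its underside; z up, -x is its front (slotted meal drawer). It never moves but stands at different places and yaws.
- hopper (a point): Centre of the hopper's flat inner floor, 75 mm above the worktop. The steel hopper is an open bowl: rim 55 mm above this point (130 mm above the worktop), 136 mm across outside, 128 mm inside at the rim, 84 mm across at the floor, wall 4 mm.
- plunger (a joint): Travel of the spring-loaded run plunger straight down, in m: 0 released (up), 0.024 at the bottom stop; half-way is 0.012. The spring pushes back with 3 N at once, 6.6 N half-way and 10 N at the bottom, and returns the plunger when let go.
- plunger_top (a point): Centre of the plunger's flat red cap, which is 40 mm in diameter and 18 mm thick; 135 mm above the worktop when released, moves with the plunger.
- collar (a point): Centre of the upper edge of the fixed grey collar (48 mm in diameter) in which the plunger's black stem (20 mm) slides, 90 mm above the worktop. A white ring on the stem stands 12 mm above this edge when released; it is level with the edge when the plunger is half-way down.
- cup: Blue plastic measuring cup, 0.1 kg, loose, upright, with the nuts in it. Conical: 45 mm high, 90 mm across the rim, 48 mm across the foot, wall 3 mm. A straight round handle, 14 mm thick, sticks out level along the cup's -x, its axis 40 mm above the foot, ending 128 mm from the cup's centre line (white end cap 18 mm). Origin: centre of the foot; z up through the mouth.
- cup_grip (a point): Grip point on the axis of the cup's handle, 85 mm from the cup's centre line and 40 mm above its foot. The cup empties when it is tipped by about 90 degrees or more about the handle, mouth sideways; its sides flare by 25 degrees.
- bowl_bird: Bystander: loose white porcelain bowl with a dark rim line, 128 mm across, 64 mm high; origin at the centre of its foot.
- bowl_cream: Bystander: loose plain cream porcelain bowl, 180 mm across, 82 mm high; origin at the centre of its foot.
- nut0: One of six identical hazelnuts (brown, round with a slight point, about 20 x 22 mm, 10 g), at the start in the cup. Origin: its centre.
- nut1: One of six identical hazelnuts (brown, round with a slight point, about 20 x 22 mm, 10 g), at the start in the cup. Origin: its centre.
- nut2: One of six identical hazelnuts (brown, round with a slight point, about 20 x 22 mm, 10 g), at the start in the cup. Origin: its centre.
- nut3: One of six identical hazelnuts (brown, round with a slight point, about 20 x 22 mm, 10 g), at the start in the cup. Origin: its centre.
- nut4: One of six identical hazelnuts (brown, round with a slight point, about 20 x 22 mm, 10 g), at the start in the cup. Origin: its centre.
- nut5: One of six identical hazelnuts (brown, round with a slight point, about 20 x 22 mm, 10 g), at the start in the cup. Origin: its centre.

How it is judged (in metres and radians):
On the way, in this order (a step that is already met when the one before it is completed fails the run):
1. all six nuts are in the hopper (horizontal distance between each of nut0, nut1, nut2, nut3, nut4, nut5 and hopper below 0.064 m and z of nut0 in the frame of hopper between 0 and 0.055 m and z of nut1 in the frame of hopper between 0 and 0.055 m and z of nut2 in the frame of hopper between 0 and 0.055 m and z of nut3 in the frame of hopper between 0 and 0.055 m and z of nut4 in the frame of hopper between 0 and 0.055 m and z of nut5 in the frame of hopper between 0 and 0.055 m), for 0.2 s.
2. the cup stands upright on the worktop, let go (angle between cup's own z axis and vertical below 0.12 rad and height (world z) of cup between -0.006 and 0.006 m and contact force between cup and the fingers below 0.2 N), for 0.2 s.
3. the fingers hold the plunger half-way down (value of joint plunger between 0.008 and 0.016 m and contact force between plunger and the fingers above 2 N), for 0.2 s.
At the end, for the whole second after the job is handed in: All six nuts lie in the hopper (within 64 mm of its axis, below its rim), the cup stands upright on the worktop (within 0.12 rad, foot within 6 mm of the surface), not touched by the fingers, and the fingers push on the plunger with more than 2 N and hold it between 8 and 16 mm down (all of step 1 and all of step 2 and all of step 3); the arm keeps its last pose, push and grip.
It fails at once if the plunger is pressed before all nuts are in the hopper (value of joint plunger above 0.006 m and not (horizontal distance between each of nut0, nut1, nut2, nut3, nut4, nut5 and hopper below 0.064 m and z of nut0 in the frame of hopper between 0 and 0.055 m and z of nut1 in the frame of hopper between 0 and 0.055 m and z of nut2 in the frame of hopper between 0 and 0.055 m and z of nut3 in the frame of hopper between 0 and 0.055 m and z of nut4 in the frame of hopper between 0 and 0.055 m and z of nut5 in the frame of hopper between 0 and 0.055 m)).
It fails at once if the dark-rimmed bowl is moved by more than 30 mm (distance of bowl_bird from where it was at the start of the episode above 0.03 m).
It fails at once if the cream bowl is moved by more than 30 mm (distance of bowl_cream from where it was at the start of the episode above 0.03 m).
It also fails if it takes over 58 s, if anything falls off the work surface, if the arm or the gripper's body presses on something with over 40 N, if the wrist force passes 120 N, or if a joint passes its speed limit or range.

ROBOT

A 6-joint arm with a two-finger parallel gripper is mounted at the origin on a cart in front of the work surface, level with it; the furniture and walls round the work are solid. World frame = base frame: x ahead of the robot, y to its left, z up, the work surface at z = 0. Lengths are in mm, angles in degrees, forces in N, time in s.
With the tool pointing down it reaches from about 275 to 975 mm from the base axis. Payload 8.4 kg.
Tool frame: the origin (TCP) lies midway between the tips of the shut fingers; the grasp point (between the pads) lies 19 mm behind it; z points along the fingers, y is the line along which they close (so a half turn about z gives the same grasp; the last joint's range is limited). The gripper opens to 92 mm and grips with 3 to 60 N. Pads are 20 mm wide; open, the fingers measure 128 mm over their backs; the gripper's body (75 mm by 189 mm) begins 69 mm behind the grasp point.
Start: joints at [69.018, 20.225, 93.587, -0, 66.188, -0.138], TCP at [222.391, 584.097, 214.583] pointing down, gripper open.
Joint ranges: [-150.9, 150.9], [-52.94, 120.26], [3.33, 152.33], [-74.26, 254.26], [0, 154.13], [-172.89, 172.89]. Speed limits (degrees/s): [127.2, 127.2, 159.86, 180, 180, 180].

INTERFACE

Orientations are given as a 3x3 rotation matrix whose columns are the frame's x, y, z axes.
In Python, from cell import manip, cams gives the robot as it stands.
- The arm moves only by the shell command python3 -m handwheel 'ROWS'. ROWS is JSON, a list of rows, each a list of 7 numbers: the shift along the tool's x, y, z in units of 40 mm (1.0 is 40 mm), then the turn, a rotation vector about the tool's x, y, z in units of 5 degrees (1.0 is 5 degrees), then the finger opening in mm, from 0 to 91.9. A call has 1 to 8 rows; each row shifts and turns the commanded pose from where the row before left it, along the tool's axes as they then stand; what a row does not reach is not made up. A row lasts 1/12 s, in which the tool goes at most 41.7 mm and 7.16 degrees, less where a joint would pass 70% of its speed; a pose out of reach is approached as far as the arm can. A call is refused whole if a number of a shift passes 1 or a number of a turn 1, either way. A call with a gripper value outside its range is refused whole. The fingers move at their own pace and stop on an object; the grip force is fixed at half the most. Time passes only in rows, so rows that do not move let the fingers close. It gives the time, the measured TCP pose, the force, the opening and the grip force at its end, in the units of the state.
- manip.observe(): the state, without advancing time (a new reading comes with each control period).
- cams.grab_frame(name): name is "scene" or "top"; returns a dict with "pixels" (420x560x3 uint8, red, green, blue), "range_z" (420x560 float32, mm along the optical axis (not along the pixel's ray), 0 where there is no reading), "K" (3x3 intrinsics, pixels), "R" (3x3) and "t" (3): a world point X has camera coordinates R X + t. Camera axes: x right, y down, z forward; pixel columns grow to the right and rows downward; lengths in mm; the calibration is good to about 2 mm. A picture is of the moment at which its call begins.
- manip.hand_in(): hands the job in; it is judged then, once.
The state is a dict: "t": time; "joints": joint angles; "joint_vel": joint speeds; "effort": joint torques, N m; "ee_pos": TCP position; "tool_rot": TCP orientation; "force": force on the tool from outside, world axes, zero at the start; "moment": the same for the moment, N m; "width": finger opening in mm; "grasp_force": force on a finger pad.
Only numpy, scipy, OpenCV 4.12 (cv2) and the standard library are available. Lean on these libraries where they do the work, as an engineer would, in place of code of your own. Each camera call takes 0.05 s, during which the arm holds its last target. There are 200 camera calls.

## Working session

There is one attempt and no reset: what is moved stays moved. The work goes in short steps, Python scripts to look and compute and a shell command to move; the robot and the scene stay as the last step left them, time stands still between calls to the robot, and variables do not carry over. Pictures are saved under pics/ and viewed, at most 13 in all, crops included, and the job is handed in when it is done.

```bash
mkdir -p pics
python3 - <<'E'
from cell import manip,cams
import cv2,numpy as np
for n in("scene","top"):
    f=cams.grab_frame(n); cv2.imwrite(f"pics/{n}0.png",f["pixels"][:,:,::-1]); np.savez(f"{n}0.npz",**f)
    print(n,f["K"].tolist(),f["R"].round(3).tolist(),f["t"].round(1))
s=manip.observe();print(s)
E
```

```text
scene [[530.4694524094921, 0.0, 271.9307418677097], [0.0, 530.4694524094921, 211.3960185457513], [0.0, 0.0, 1.0]] [[0.752, -0.66, 0.008], [-0.439, -0.509, -0.741], [0.493, 0.553, -0.672]] [-352.8  280.7 1700.8]
top [[435.19577097307337, 0.0, 277.54668304095526], [0.0, 435.19577097307337, 207.0773379833631], [0.0, 0.0, 1.0]] [[0.025, -1.0, -0.017], [-0.986, -0.022, -0.166], [0.165, 0.021, -0.986]] [  11.5  474.6 1213.7]
{'t': 0.1, 'joints': array([ 6.90182876e+01,  2.02580228e+01,  9.36241057e+01, -1.42561525e-03,
        6.61880992e+01, -1.37512609e-01]), 'joint_vel': array([-0.00441526, -0.07169193, -0.04285219, -0.05257121, -0.0973354 ,
       -0.08229367]), 'effort': array([-1.37067440e-03, -5.94904661e+01, -3.34929299e+01,  6.97661564e-02,
        1.84563082e-02, -1.74221674e-05]), 'ee_pos': array([222.24229491, 583.68004387, 213.94946735]), 'tool_rot': array([[-9.34555041e-01,  3.55818354e-01, -4.17632937e-04],
       [ 3.55818599e-01,  9.34554330e-01, -1.15258298e-03],
       [-1.98095097e-05, -1.22575380e-03, -9.99999249e-01]]), 'force': array([ 0.44428163, -0.07339208, -1.25837749]), 'moment': array([-0.03402642, -0.00958021,  0.00591436]), 'grasp_force': 0.0, 'width': 91.93611573332343}
```

View pics/scene0.png

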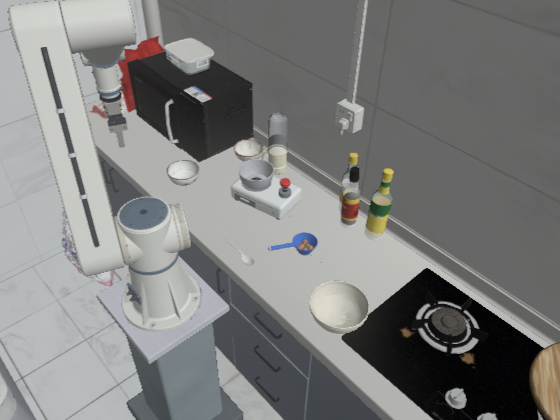

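View pics/top0.png

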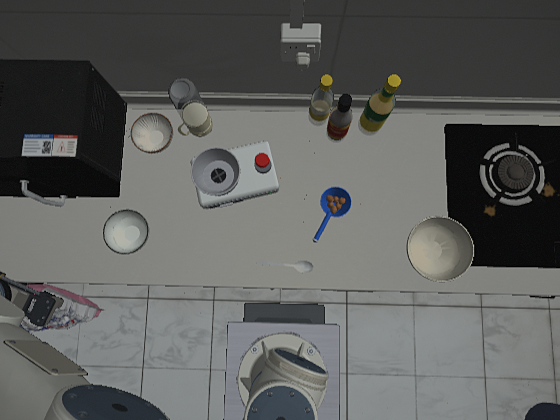

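The top view shows the cup rim at about (335,201) with its handle end at (316,240). The hopper is at (216,172), the red cap at (263,162), the cream bowl at (440,248) and the rim-line bowl at (126,231). The scene view agrees: cup (305,245), cap (286,183), hopper (256,173).

```bash
cat > h.py <<'E'
import numpy as np,cv2
def ray(f,u,v,z):
    K,R,t=f["K"],f["R"],f["t"]; c=-R.T@t; d=R.T@np.linalg.inv(K)@np.array([u,v,1.]); return c+d*(z-c[2])/d[2]
def blobs(m,n=2,minA=8):
    k,l,s,c=cv2.connectedComponentsWithStats(m.astype(np.uint8)); o=sorted(range(1,k),key=lambda i:-s[i,4])[:n]
    return [(c[i],s[i],l==i) for i in o if s[i,4]>=minA]
def hsv(f): return [a.astype(int) for a in cv2.split(cv2.cvtColor(np.ascontiguousarray(f["pixels"]),cv2.COLOR_RGB2HSV))]
def proj(f,X):
    p=f["K"]@(f["R"]@np.asarray(X,float)+f["t"]); return p[:2]/p[2]
E
python3 - <<'E'
from h import *
np.set_printoptions(precision=1,suppress=True)
for n in("top","scene"):
    f=dict(np.load(n+"0.npz")); h,s,v=hsv(f)
    print(n)
    if n=="top": red=((h<8)|(h>172))&(s>150)&(v>90); 
    else: red=((h<8)|(h>172))&(s>150)&(v>90)
    for c,st,m in blobs(red,5): print(" red",c,st[4],ray(f,*c,131))
    blue=(h>100)&(h<125)&(s>130)&(v>60)
    for c,st,m in blobs(blue,2):
        cs,_=cv2.findContours(m.astype(np.uint8),0,1); pts=max(cs,key=len)[:,0]
        P=np.array([ray(f,*p,45) for p in pts])[:,:2]
        filled=cv2.drawContours(np.zeros(m.shape,np.uint8),[pts],-1,1,-1)
        # rim: opened fill removes handle
        op=cv2.morphologyEx(filled,cv2.MORPH_OPEN,cv2.getStructuringElement(2,(15,15)))
        ys,xs=np.nonzero(op); print(" blue",c,st[4],"body c",xs.mean(),ys.mean(),ray(f,xs.mean(),ys.mean(),45))
        hd=filled&~cv2.dilate(op,np.ones((5,5),np.uint8)); ys,xs=np.nonzero(hd)
        H=np.array([ray(f,x,y,40)[:2] for x,y in zip(xs,ys)])
        if len(H)>5:
            l=cv2.fitLine(H.astype(np.float32),2,0,.01,.01).ravel(); print(" handle mean",H.mean(0),l,np.degrees(np.arctan2(l[1],l[0])),"ends",H[H[:,0].argmin()],H[H[:,0].argmax()])
    # range cloud: hopper rim, bowls
    Z=f["range_z"]; vv,uu=np.nonzero(Z>0); K=f["K"]; z=Z[vv,uu]
    X=((np.c_[(uu-K[0,2])*z/K[0,0],(vv-K[1,2])*z/K[1,1],z]-f["t"])@f["R"])
    g=(X[:,0]>300)&(X[:,0]<760)&(X[:,1]>-450)&(X[:,1]<500)
    for lo,hi in((119,134),(62,76),(38,60)):
        im=np.zeros(Z.shape,np.uint8); q=g&(X[:,2]>lo)&(X[:,2]<hi); im[vv[q],uu[q]]=1
        for c,st,m in blobs(im,6,40):
            k=m[vv,uu]&q; print(lo,"z",c,st[4],"xy",X[k].mean(0),"min",X[k].min(0),"max",X[k].max(0), "circ",cv2.minEnclosingCircle(X[k][:,:2].astype(np.float32)))
E
```

```text
top
 red [262.  159.4] 139 [589.3  66.4 131. ]
 red [ 55.5 135.9] 11 [644.8 640.3 131. ]
 red [ 74.2 136.6] 9 [644. 588. 131.]
 blue [332.9 206.3] 591 body c 335.42837078651684 201.44241573033707 [ 493.4 -142.9   45. ]
 handle mean [ 417.5 -103.6] [   0.9   -0.5  417.5 -103.6] -27.39299 ends [384.8 -91.6] [ 448.5 -119.5]
 blue [ 50.5 135.5] 16 body c nan nan [nan nan nan]
 handle mean [675.8 706.8] [  0.8   0.6 675.8 706.8] 37.95558 ends [671.1 710.8] [680.6 702.8]
119 z [212.7 168.6] 322 xy [562.3 200.4 126.9] min [487.9 127.5 119. ] max [622.9 260.  133.3] circ ((554.8211669921875, 193.92303466796875), 68.1299057006836)
119 z [107.9 135.2] 181 xy [651.5 496.4 126.8] min [542.8 493.7 119. ] max [759.5 498.9 133.9] circ ((651.1388549804688, 496.5137023925781), 108.33605194091797)
119 z [261.  161.6] 72 xy [583.2  69.  130.7] min [568.6  49.9 119.5] max [604.8  85.7 133.9] circ ((588.0748291015625, 67.48823547363281), 19.754274368286133)
119 z [373.6 116.7] 62 xy [ 719.  -238.   126.2] min [ 707.3 -276.5  119.2] max [ 749.7 -215.7  133.7] circ ((734.665771484375, -246.2543182373047), 
[... 4904 characters left out ...]
7.2  48.7] min [622.9 337.7  38. ] max [752.3 470.6  59.8] circ ((683.7086791992188, 405.92822265625), 69.9588623046875)
38 z [292.7 242.8] 197 xy [ 459.2 -120.5   43.6] min [ 375.2 -189.1   38. ] max [539.7 -74.4  52.3] circ ((455.5115051269531, -120.3353500366211), 87.17914581298828)
38 z [185.4 173.6] 189 xy [395.1 436.1  48.5] min [327.3 387.2  38.2] max [454.1 499.1  59.8] circ ((392.63787841796875, 451.862060546875), 70.12667846679688)
38 z [348.1 217. ] 81 xy [ 695.9 -159.8   49.5] min [ 678.2 -178.7   38.7] max [ 730.3 -121.5   59.8] circ ((709.2841186523438, -148.92591857910156), 31.411117553710938)<stdin>:16: RuntimeWarning: Mean of empty slice.
  ret = ret.dtype.type(ret / rcount)
```

```bash
cat >> h.py <<'E'
from scipy.spatial.transform import Rotation as Ro
np.set_printoptions(precision=2,suppress=True)
Z=np.array([0,0,1.])
def rot(ang,tilt):
    """tool x along handle heading ang (deg), z down then turned about tool x by tilt"""
    a=np.radians(ang); x=np.array([np.cos(a),np.sin(a),0]); z=-Z; y=np.cross(z,x)
    return np.c_[x,y,z]@Ro.from_euler('x',tilt,degrees=True).as_matrix()
def plan(s,P,R):
    C=s["tool_rot"]; print("turn first (units)",Ro.from_matrix(C.T@R).as_rotvec(degrees=True)/5)
    print("shift in target axes",R.T@(np.array(P)-s["ee_pos"])/40,"| in present axes",C.T@(np.array(P)-s["ee_pos"])/40)
CUP=np.array([493.4,-142.9]); HOP=np.array([556,193.3]); PL=np.array([588.7,66.7])
def ud(a): a=np.radians(a); return np.array([np.cos(a),np.sin(a),0])
E
python3 - <<'E'
from h import *
from cell import manip
s=manip.observe(); R=rot(153.3,30)
g=np.array([*CUP,40])+85*ud(153.3); tcp=g+16*R[:,2]
print(tcp); plan(s,tcp-120*R[:,2],R)
E
```

```text
[ 413.87 -111.85   26.14]
turn first (units) [5.98 0.31 1.14]
shift in target axes [-12.09  -9.24   7.76] | in present axes [-10.82 -13.05   2.11]
```

```bash
python3 -m handwheel '[[-0.6,-0.72,0.12,0,0,0,28],[-0.6,-0.72,0.12,0,0,0,28],[-0.6,-0.72,0.12,0,0,0,28],[-0.6,-0.72,0.12,0,0,0,28],[-0.6,-0.72,0.12,0,0,0,28],[-0.6,-0.72,0.12,0,0,0,28]]'
python3 -m handwheel '[[-0.6,-0.72,0.12,0,0,0,28],[-0.6,-0.72,0.12,0,0,0,28],[-0.6,-0.72,0.12,0,0,0,28],[-0.6,-0.72,0.12,0,0,0,28],[-0.6,-0.72,0.12,0,0,0,28],[-0.6,-0.72,0.12,0,0,0,28]]'
python3 -m handwheel '[[-0.6,-0.72,0.12,0,0,0,28],[-0.6,-0.72,0.12,0,0,0,28],[-0.6,-0.72,0.12,0,0,0,28],[-0.6,-0.72,0.12,0,0,0,28],[-0.6,-0.72,0.12,0,0,0,28],[-0.6,-0.72,0.12,0,0,0,28]]'
python3 -m handwheel '[[0,0,0,1,0.05,0.19,28],[0,0,0,1,0.05,0.19,28],[0,0,0,1,0.05,0.19,28],[0,0,0,1,0.05,0.19,28],[0,0,0,1,0.05,0.19,28],[0,0,0,1,0.05,0.19,28],[0,0,0,0,0,0,28]]'
cat > st.py <<'E'
from h import *
from cell import manip
s=manip.observe(); R=rot(153.3,30)
g=np.array([*CUP,40])+85*ud(153.3); tcp=g+16*R[:,2]
plan(s,tcp,R); print(s["joints"])
E
python3 st.py
```

```text
t: 0.6
ee_pos: [295.5, 369.5, 185.3]
tool_rot: [[-0.935, 0.355, -0.0], [0.355, 0.935, -0.0], [0.0, -0.0, -1.0]]
force: [0.1, 0.6, 0.5]
width: 53.9
grasp_force: 0.0
t: 1.1
ee_pos: [368.6, 156.9, 156.8]
tool_rot: [[-0.935, 0.355, 0.0], [0.355, 0.935, 0.0], [-0.0, 0.0, -1.0]]
force: [0.8, 1.0, -0.2]
width: 28.2
grasp_force: 0.0
t: 1.6
ee_pos: [441.7, -56.1, 127.9]
tool_rot: [[-0.934, 0.356, -0.0], [0.356, 0.934, 0.0], [0.0, 0.0, -1.0]]
force: [0.4, 1.0, 0.0]
width: 28.1
grasp_force: 0.0
t: 2.18
ee_pos: [442.2, -52.8, 126.9]
tool_rot: [[-0.894, 0.386, -0.226], [0.447, 0.772, -0.451], [0.0, -0.504, -0.863]]
force: [-0.9, 0.7, -0.2]
width: 27.7
grasp_force: 0.0
turn first (units) [-0.06  0.01  0.02]
shift in target axes [-0.03 -0.16  3.  ] | in present axes [-0.03 -0.14  3.  ]
[ 11.63  22.34 111.08 -25.2   68.5  -37.86]
```

```bash
python3 -m handwheel '[[0,-0.15,0,0,0,0,28],[0,0,0.5,0,0,0,28],[0,0,0.5,0,0,0,28],[0,0,0.5,0,0,0,28],[0,0,0.5,0,0,0,28],[0,0,0.5,0,0,0,28]]'
python3 -m handwheel '[[0,0,0.25,0,0,0,28],[0,0,0.25,0,0,0,28],[0,0,0,0,0,0,28]]'
python3 st.py
python3 - <<'E'
from cell import cams; from h import *
f=cams.grab_frame("top"); g=cams.grab_frame("scene")
a=cv2.resize(f["pixels"][150:290,250:450],None,fx=3,fy=3); b=cv2.resize(g["pixels"][170:310,220:400],None,fx=3,fy=3)
cv2.imwrite("pics/a.png",cv2.resize(np.hstack([a,b]),(798,294))[:,:,::-1])
E
```

```text
t: 2.68
ee_pos: [416.2, -104.5, 44.6]
tool_rot: [[-0.893, 0.39, -0.223], [0.449, 0.775, -0.445], [-0.001, -0.498, -0.867]]
force: [0.3, 0.6, 0.4]
width: 27.7
grasp_force: 0.0
t: 2.93
ee_pos: [411.1, -113.4, 26.8]
tool_rot: [[-0.893, 0.389, -0.226], [0.45, 0.773, -0.446], [0.001, -0.5, -0.866]]
force: [-0.4, 1.1, 0.4]
width: 28.2
grasp_force: 0.0
turn first (units) [-0.   -0.01 -0.  ]
shift in target axes [-0.04  0.06 -0.02] | in present axes [-0.04  0.06 -0.02]
[  5.29  29.66 118.2  -31.71  53.72 -34.08]
```

View pics/a.png

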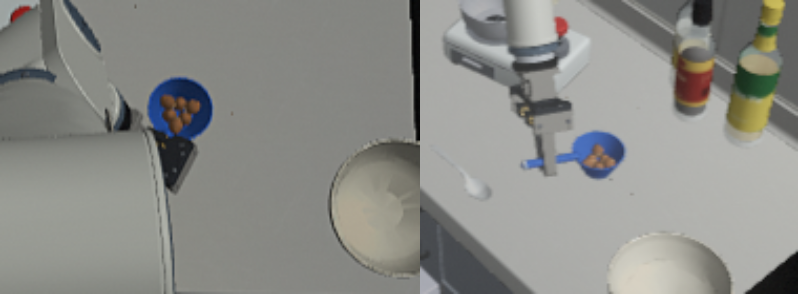

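The finger straddles the handle (right panel, about (548,160)) and the cup at (598,155) hasn't moved, so I'll close the gripper and lift.

```bash
python3 -m handwheel '[[0,0.05,0,0,0,0,20],[0,0,0,0,0,0,14],[0,0,0,0,0,0,8],[0,0,0,0,0,0,4],[0,0,0,0,0,0,4],[0,0,0,0,0,0,4],[0,0,0,0,0,0,4]]'
python3 -m handwheel '[[0,-0.05,-0.08,0,0,0,4],[0,-0.1,-0.17,0,0,0,4],[0,-0.15,-0.26,0,0,0,4],[0,-0.15,-0.26,0,0,0,4],[0,-0.15,-0.26,0,0,0,4],[0,-0.15,-0.26,0,0,0,4],[0,-0.05,-0.08,0,0,0,4],[0,0,0,0,0,0,4]]'
python3 - <<'E'
from cell import cams,manip; from h import *
f=cams.grab_frame("top"); g=cams.grab_frame("scene")
a=cv2.resize(f["pixels"][150:290,250:450],None,fx=3,fy=3); b=cv2.resize(g["pixels"][170:310,220:400],None,fx=3,fy=3)
cv2.imwrite("pics/b.png",cv2.resize(np.hstack([a,b]),(798,294))[:,:,::-1])
s=manip.observe()
# carry target: handle heading ang, TCP relative to hopper; handle 205 high, tool tilt 30
for ang in (155,165,175):
    R=rot(ang,30); m=-R[:,1]; mh=m*[1,1,0]; mh/=np.linalg.norm(mh)
    g=np.array([*HOP,205])+85*ud(ang)-30*mh; print(ang); plan(s,g+16*R[:,2],R)
E
```

```text
t: 3.62
ee_pos: [413.5, -110.7, 26.4]
tool_rot: [[-0.894, 0.389, -0.224], [0.449, 0.774, -0.447], [-0.001, -0.5, -0.866]]
force: [0.3, 0.3, 0.5]
width: 12.8
grasp_force: 30.0
t: 4.28
ee_pos: [413.9, -111.1, 91.1]
tool_rot: [[-0.894, 0.39, -0.222], [0.449, 0.774, -0.447], [-0.003, -0.499, -0.866]]
force: [-0.9, -0.0, -0.7]
width: 13.2
grasp_force: 30.0
155
turn first (units) [-0.   -0.16 -0.3 ]
shift in target axes [ 2.1   6.49 -6.67] | in present axes [ 2.36  6.43 -6.64]
165
turn first (units) [-0.   -1.16 -2.03]
shift in target axes [ 0.64  6.38 -6.6 ] | in present axes [ 2.41  6.1  -6.45]
175
turn first (units) [-0.   -2.16 -3.76]
shift in target axes [-0.77  6.04 -6.41] | in present axes [ 2.4   5.77 -6.26]
```

View pics/b.png

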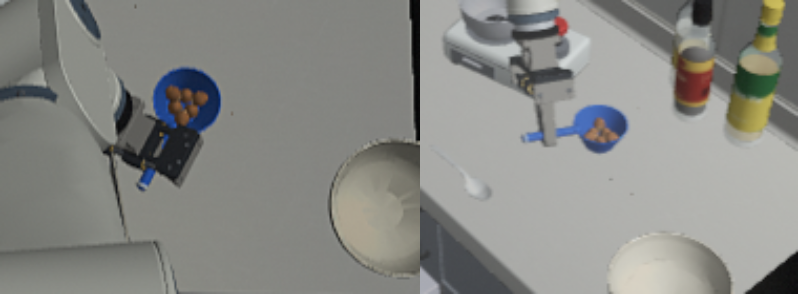

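```bash
python3 -m handwheel '[[0,-0.12,-0.21,0,0,0,4],[0,-0.25,-0.43,0,0,0,4],[0,-0.25,-0.43,0,0,0,4],[0,-0.25,-0.43,0,0,0,4],[0,-0.25,-0.43,0,0,0,4],[0,-0.13,-0.22,0,0,0,4],[0,0,0,0,0,0,4]]'
python3 -m handwheel '[[0.05,0.15,-0.09,0,0,0,4],[0.1,0.3,-0.18,0,0,0,4],[0.15,0.46,-0.27,0,0,0,4],[0.2,0.61,-0.36,0,0,0,4],[0.2,0.61,-0.36,0,0,0,4],[0.2,0.61,-0.36,0,0,0,4],[0.2,0.61,-0.36,0,0,0,4],[0.2,0.61,-0.36,0,0,0,4]]'
python3 -m handwheel '[[0.2,0.61,-0.36,0,0,0,4],[0.2,0.61,-0.36,0,0,0,4],[0.2,0.61,-0.36,0,0,0,4],[0.2,0.61,-0.36,0,0,0,4],[0.15,0.46,-0.27,0,0,0,4],[0.1,0.3,-0.18,0,0,0,4],[0.05,0.15,-0.09,0,0,0,4],[0,0,0,0,0,0,4]]'
python3 -m handwheel '[[0,0,0,0,-0.29,-0.51,4],[0,0,0,0,-0.29,-0.51,4],[0,0,0,0,-0.29,-0.51,4],[0,0,0,0,-0.29,-0.51,4],[0,0,0,0,0,0,4],[0,0,0,0,0,0,4]]'
cat > look.py <<'E'
import sys
from cell import cams,manip; from h import *
f=cams.grab_frame("top"); g=cams.grab_frame("scene")
a=cv2.resize(f["pixels"][110:250,160:340],(396,308)); b=cv2.resize(g["pixels"][120:260,200:380],(396,308))
cv2.imwrite(f"pics/{sys.argv[1]}.png",np.hstack([a,b])[:,:,::-1])
E
python3 look.py c
python3 - <<'E'
from cell import manip; from h import *
s=manip.observe(); print(s["joints"])
R=rot(165,30); mh=-R[:,1]*[1,1,0]; mh/=np.linalg.norm(mh)
plan(s,np.array([*HOP,205])+85*ud(165)-30*mh+16*R[:,2],R)
E
```

```text
t: 4.97
ee_pos: [413.9, -111.3, 190.9]
tool_rot: [[-0.894, 0.39, -0.222], [0.449, 0.774, -0.447], [-0.003, -0.499, -0.866]]
force: [-0.2, 0.4, -0.7]
width: 12.9
grasp_force: 30.0
t: 5.63
ee_pos: [448.2, 78.1, 189.4]
tool_rot: [[-0.894, 0.388, -0.226], [0.449, 0.773, -0.448], [0.001, -0.502, -0.865]]
force: [-0.2, -0.4, -1.0]
width: 13.2
grasp_force: 30.0
t: 6.3
ee_pos: [479.1, 236.5, 190.8]
tool_rot: [[-0.894, 0.387, -0.225], [0.448, 0.774, -0.448], [0.001, -0.502, -0.865]]
force: [0.5, -0.5, -0.6]
width: 13.0
grasp_force: 30.0
t: 6.8
ee_pos: [478.9, 234.5, 192.2]
tool_rot: [[-0.966, 0.224, -0.131], [0.259, 0.836, -0.484], [0.001, -0.501, -0.865]]
force: [0.7, -0.8, -1.2]
width: 12.9
grasp_force: 30.0
[ 37.67  27.72  91.65 -17.66  85.59 -32.  ]
turn first (units) [-0.01 -0.02 -0.  ]
shift in target axes [0.01 0.05 0.  ] | in present axes [0.01 0.05 0.  ]
```

View pics/c.png

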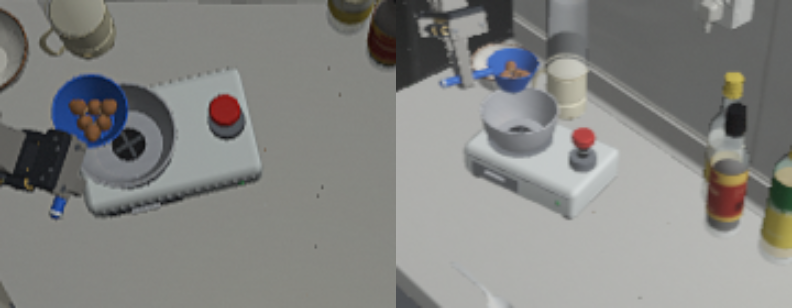

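```bash
python3 -m handwheel '[[0,0.22,0.09,0,0,0,4],[0,0.23,0.08,0,0,0,4],[0,0,0,-0.5,0,0,4],[0,0,0,-1,0,0,4],[0,0,0,-1,0,0,4],[0,0,0,-1,0,0,4],[0,0,0,-1,0,0,4],[0,0,0,-1,0,0,4]]'
python3 -m handwheel '[[0,0,0,-1,0,0,4],[0,0,0,-1,0,0,4],[0,0,0,-1,0,0,4],[0,0,0,-1,0,0,4],[0,0,0,-0.5,0,0,4],[0,0,0,-0.5,0,0,4],[0,0,0,-0.5,0,0,4],[0,0,0,-0.5,0,0,4]]'
python3 look.py d
python3 - <<'E'
from cell import manip; from h import *
s=manip.observe(); print(s["joints"]); R=s["tool_rot"]; print("handle",s["ee_pos"]-16*R[:,2],"cup rel hop",s["ee_pos"]-16*R[:,2]-85*R[:,0]-[*HOP,0])
E
```

```text
t: 7.57
ee_pos: [483.1, 247.6, 177.3]
tool_rot: [[-0.966, 0.258, -0.011], [0.258, 0.965, -0.039], [0.0, -0.04, -0.999]]
force: [-0.6, 0.3, -1.1]
width: 13.4
grasp_force: 30.0
t: 8.23
ee_pos: [482.9, 246.9, 177.1]
tool_rot: [[-0.966, 0.23, 0.118], [0.259, 0.856, 0.447], [0.002, 0.463, -0.886]]
force: [0.5, -0.4, -0.8]
width: 13.1
grasp_force: 30.0
[ 10.85  10.37 118.81  36.49  44.41 -89.14]
handle [480.19 239.02 190.43] cup rel hop [  6.27  23.64 190.1 ]
```

View pics/d.png

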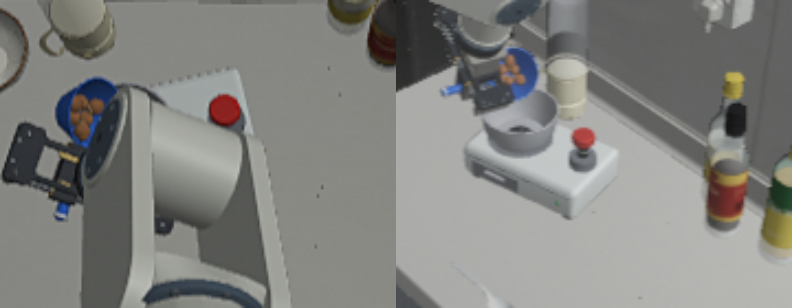

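The cup is tipped about 57° at (88,112) in the top crop. All the nuts are still inside, and its lip is over the hopper. I'll keep tipping slowly.

```bash
python3 -m handwheel '[[0,0,0,-0.5,0,0,4],[0,0,0,-0.5,0,0,4],[0,0,0,-0.5,0,0,4],[0,0,0,-0.5,0,0,4],[0,0,0,-0.5,0,0,4],[0,0,0,-0.5,0,0,4],[0,0,0,-0.5,0,0,4],[0,0,0,-0.5,0,0,4]]'
python3 -m handwheel '[[0,0,0,-0.5,0,0,4],[0,0,0,-0.5,0,0,4],[0,0,0,-0.5,0,0,4],[0,0,0,-0.5,0,0,4],[0,0,0,-0.5,0,0,4],[0,0,0,-0.5,0,0,4],[0,0,0,-0.5,0,0,4],[0,0,0,-0.5,0,0,4]]'
python3 look.py e
python3 - <<'E'
from cell import manip; from h import *
s=manip.observe(); print(s["joints"]); R=s["tool_rot"]; print("handle",s["ee_pos"]-16*R[:,2],"cup rel hop",s["ee_pos"]-16*R[:,2]-85*R[:,0]-[*HOP,0])
E
```

```text
t: 9.0
ee_pos: [482.9, 247.3, 177.3]
tool_rot: [[-0.966, 0.175, 0.188], [0.257, 0.652, 0.713], [0.002, 0.737, -0.676]]
force: [0.4, -0.3, -1.5]
width: 12.6
grasp_force: 30.0
t: 9.67
ee_pos: [482.7, 247.4, 177.0]
tool_rot: [[-0.967, 0.101, 0.235], [0.256, 0.369, 0.893], [0.003, 0.924, -0.383]]
force: [-1.1, 0.7, -1.6]
width: 13.4
grasp_force: 30.0
[ -10.73   28.5   129.19   84.66   67.69 -155.46]
handle [478.45 232.81 181.91] cup rel hop [  4.6   17.69 181.4 ]
```

View pics/e.png

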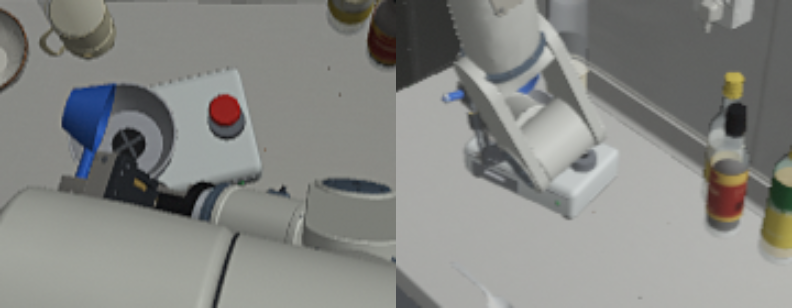

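Top crop: the cup lies sideways at (88,112) and no nuts show on the visible part of the hopper floor (128,145). From here I'll measure brown pixels numerically and tip a bit further.

```bash
cat > nuts.py <<'E'
from cell import cams,manip; from h import *
for n in ("top","scene"):
    f=cams.grab_frame(n); h,s,v=hsv(f); m=(h>4)&(h<18)&(s>110)&(v>50)&(v<200)
    win=np.zeros_like(m); c=proj(f,[*HOP,100]).astype(int); win[c[1]-60:c[1]+60,c[0]-60:c[0]+90]=1
    for c,st,_ in blobs(m&win,8,5): print(n,c,st[4],"xy@85 rel hop",ray(f,*c,85)[:2]-HOP)
s=manip.observe(); print(s["t"],s["joints"],s["force"])
E
python3 nuts.py
python3 -m handwheel '[[0,0,0,-0.5,0,0,4],[0,0,0,-0.5,0,0,4],[0,0,0,-0.5,0,0,4],[0,0,0,0,0,0,4],[0,0,0,0,0,0,4]]'
python3 nuts.py
```

```text
top [170.29 137.  ] 7 xy@85 rel hop [107.22 140.88]
scene [343.14 199.43] 14 xy@85 rel hop [ 164.67 -300.66]
scene [343.   215.33] 9 xy@85 rel hop [ 101.17 -359.28]
9.8667 [ -10.67   28.31  129.18   84.65   67.59 -155.38] [ 0.34  0.23 -1.69]
t: 10.28
ee_pos: [482.7, 247.2, 177.1]
tool_rot: [[-0.966, 0.069, 0.247], [0.257, 0.252, 0.933], [0.002, 0.965, -0.261]]
force: [0.2, 0.1, -1.9]
width: 13.3
grasp_force: 30.0
top [169.83 137.5 ] 12 xy@85 rel hop [105.7  142.08]
scene [343.14 199.43] 14 xy@85 rel hop [ 164.67 -300.66]
scene [343.   215.67] 9 xy@85 rel hop [  99.89 -360.48]
10.3833 [ -12.82   34.44  129.32   87.65   74.92 -163.13] [-0.15  0.41 -1.46]
```

Run:
```python
from cell import cams; from h import *
f=cams.grab_frame("top"); cv2.imwrite("pics/f.png",cv2.resize(f["pixels"][125:215,160:280],(800,600),interpolation=cv2.INTER_CUBIC)[:,:,::-1])
```

```text
(no output)
```

View pics/f.png

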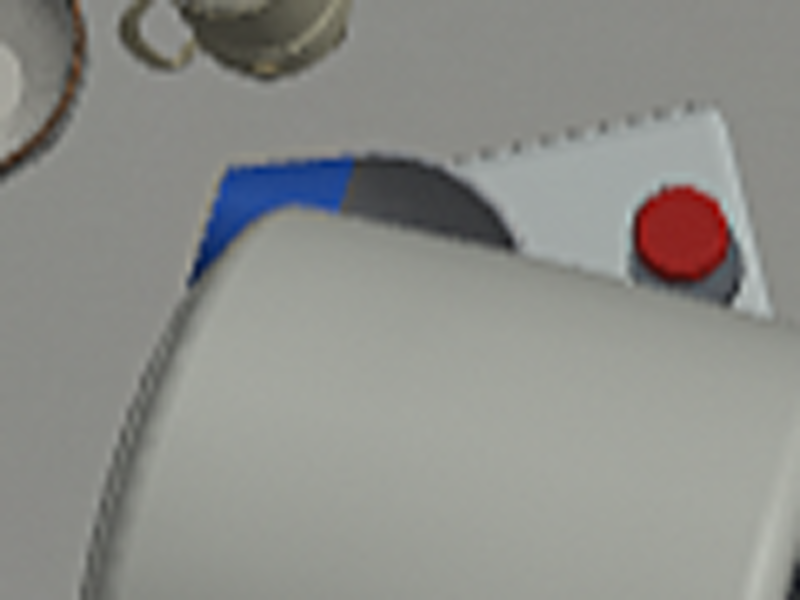

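The forearm hides the hopper in this view; only the cup's base at (270,190) shows. I'll back off 10° to see in.

```bash
python3 -m handwheel '[[0,0,0,0.5,0,0,4],[0,0,0,0.5,0,0,4],[0,0,0,0.5,0,0,4],[0,0,0,0.5,0,0,4],[0,0,0,0,0,0,4]]'
python3 nuts.py
```

```text
t: 10.85
ee_pos: [483.3, 247.4, 179.5]
tool_rot: [[-0.966, 0.106, 0.234], [0.257, 0.411, 0.875], [-0.003, 0.905, -0.425]]
force: [0.9, 0.5, -1.0]
width: 13.4
grasp_force: 30.0
top [226.61 174.54] 157 xy@85 rel hop [  0.28 -25.69]
top [169.83 137.5 ] 12 xy@85 rel hop [105.7  142.08]
scene [343.14 199.43] 14 xy@85 rel hop [ 164.67 -300.66]
scene [342.88 215.38] 8 xy@85 rel hop [ 100.67 -359.14]
10.95 [  -9.81   26.19  129.07   83.48   65.34 -152.8 ] [-1.08  0.21 -0.19]
```

```bash
python3 -m handwheel '[[0,0,0,1,0,0,4],[0,0,0,1,0,0,4],[0,0,0,1,0,0,4],[0,0,0,1,0,0,4],[0,0,0,1,0,0,4],[0,0,0,1,0,0,4],[0,0,0,0,0,0,4]]'
python3 nuts.py;python3 look.py g
```

```text
t: 11.53
ee_pos: [483.7, 248.1, 179.2]
tool_rot: [[-0.967, 0.21, 0.147], [0.257, 0.794, 0.552], [-0.001, 0.571, -0.821]]
force: [0.5, -0.2, -0.3]
width: 12.7
grasp_force: 30.0
top [220.7  164.44] 27 xy@85 rel hop [29.22 -7.66]
top [212.53 176.  ] 19 xy@85 rel hop [-4.77 13.84]
top [221.79 172.86] 14 xy@85 rel hop [  4.86 -11.86]
top [169.6 138.5] 10 xy@85 rel hop [102.71 142.55]
scene [343.14 199.43] 14 xy@85 rel hop [ 164.67 -300.66]
scene [343.   215.33] 9 xy@85 rel hop [ 101.17 -359.28]
11.6333 [   6.17   11.22  121.75   49.53   45.01 -104.63] [-0.7  -0.29 -1.27]
```

View pics/g.png

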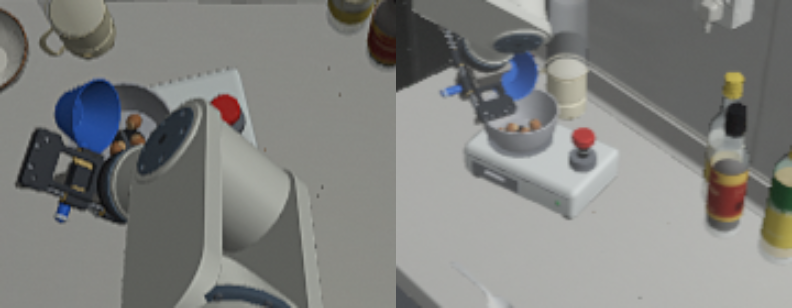

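The cup is empty: its inside is clear at (95,115) top and (520,78) scene, and nuts lie in the hopper at (130,130). I'll turn the cup back upright.

```bash
python3 -m handwheel '[[0,0,0,1,0,0,4],[0,0,0,1,0,0,4],[0,0,0,1,0,0,4],[0,0,0,1,0,0,4],[0,0,0,1,0,0,4],[0,0,0,1,0,0,4],[0,0,0,1,0,0,4],[0,0,0,1,0,0,4]]' >/dev/null
python3 -m handwheel '[[0,0,0,1,0,0,4],[0,0,0,1,0,0,4],[0,0,0,1,0,0,4],[0,0,0,1,0,0,4],[0,0,0,1,0,0,4],[0,0,0,0,0,0,4]]'
python3 nuts.py
python3 - <<'E'
from cell import manip; from h import *
s=manip.observe()
plan(s,[414,-112,180],rot(165,30))
E
```

```text
t: 12.9
ee_pos: [480.8, 247.0, 173.8]
tool_rot: [[-0.966, 0.217, -0.138], [0.257, 0.834, -0.488], [0.01, -0.507, -0.862]]
force: [-0.7, -0.2, -1.9]
width: 12.9
grasp_force: 30.0
top [228.64 179.37] 59 xy@85 rel hop [-13.53 -32.05]
top [222.71 174.71] 35 xy@85 rel hop [ -0.45 -14.73]
top [213.   177.39] 33 xy@85 rel hop [-8.77 12.3 ]
top [211.83 186.07] 30 xy@85 rel hop [-33.77  14.34]
top [220.88 164.35] 26 xy@85 rel hop [29.52 -8.16]
top [169.83 137.5 ] 12 xy@85 rel hop [105.7  142.08]
scene [343.17 199.17] 12 xy@85 rel hop [ 165.81 -299.71]
scene [342.78 215.11] 9 xy@85 rel hop [ 101.42 -357.97]
13.0 [ 38.26  29.57  91.02 -17.25  84.73 -31.44] [-0.26 -0.56 -0.39]
turn first (units) [-0.01 -0.06  0.05]
shift in target axes [-0.69 -7.93  4.44] | in present axes [-0.68 -7.93  4.45]
```

```bash
python3 -m handwheel '[[0,-0.1,-0.16,0,0,0,4],[0,-0.1,-0.16,0,0,0,4],[-0.03,-0.32,0.18,0,0,0,4],[-0.06,-0.65,0.37,0,0,0,4],[-0.06,-0.65,0.37,0,0,0,4],[-0.06,-0.65,0.37,0,0,0,4],[-0.06,-0.65,0.37,0,0,0,4],[-0.06,-0.65,0.37,0,0,0,4]]' >/dev/null
python3 -m handwheel '[[-0.06,-0.65,0.37,0,0,0,4],[-0.06,-0.65,0.37,0,0,0,4],[-0.06,-0.65,0.37,0,0,0,4],[-0.06,-0.65,0.37,0,0,0,4],[-0.06,-0.65,0.37,0,0,0,4],[-0.06,-0.65,0.37,0,0,0,4],[-0.03,-0.32,0.18,0,0,0,4],[0,0,0,0,0,0,4]]'
python3 nuts.py
python3 - <<'E'
from cell import manip,cams; from h import *
s=manip.observe()
plan(s,[*s["ee_pos"][:2],36],rot(165,30))
f=cams.grab_frame("scene"); R=s["tool_rot"]; c=proj(f,s["ee_pos"]-50*R[:,0]).astype(int); g=cams.grab_frame("top"); d=proj(g,s["ee_pos"]-50*R[:,0]).astype(int)
cut=lambda f,c:cv2.resize(f["pixels"][c[1]-70:c[1]+70,c[0]-90:c[0]+90],(396,308))
cv2.imwrite("pics/h.png",np.hstack([cut(g,d),cut(f,c)])[:,:,::-1])
E
```

```text
t: 14.33
ee_pos: [416.4, -109.9, 196.5]
tool_rot: [[-0.965, 0.227, -0.13], [0.261, 0.836, -0.482], [-0.001, -0.5, -0.866]]
force: [-0.4, 0.1, -1.2]
width: 12.6
grasp_force: 30.0
top [169.6 138.5] 10 xy@85 rel hop [102.71 142.55]
scene [343.08 199.38] 13 xy@85 rel hop [ 164.67 -300.34]
scene [342.88 215.38] 8 xy@85 rel hop [ 100.67 -359.14]
14.4333 [  7.85  11.04 115.91 -29.61  68.5  -52.22] [-0.22 -1.03 -1.48]
turn first (units) [ 0.02  0.   -0.02]
shift in target axes [0.   2.   3.47] | in present axes [0.   2.   3.47]
```

View pics/h.png

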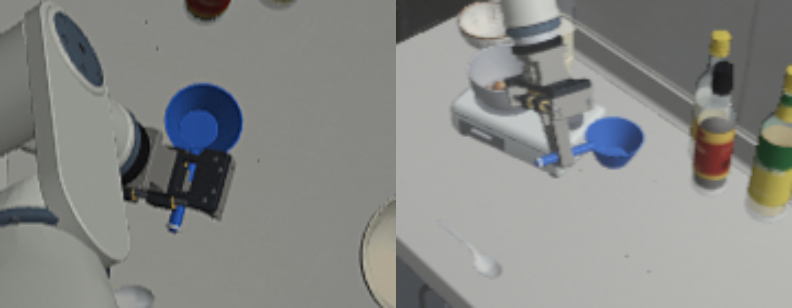

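The cup at (203,122) top and (615,143) scene is empty and level. I'll set it down.

```bash
python3 -m handwheel '[[0,0.25,0.43,0,0,0,4],[0,0.25,0.43,0,0,0,4],[0,0.25,0.43,0,0,0,4],[0,0.25,0.43,0,0,0,4],[0,0.25,0.43,0,0,0,4],[0,0.25,0.43,0,0,0,4],[0,0.25,0.43,0,0,0,4],[0,0.25,0.43,0,0,0,4]]'
python3 -m handwheel '[[0,0.05,0.09,0,0,0,4],[0,0.03,0.05,0,0,0,4],[0,0.02,0.03,0,0,0,4],[0,0,0,0,0,0,4],[0,0,0,0,0,0,4]]'
```

```text
t: 15.2
ee_pos: [418.6, -105.7, 35.0]
tool_rot: [[-0.967, 0.222, -0.128], [0.256, 0.837, -0.483], [0.0, -0.5, -0.866]]
force: [0.8, 0.1, -1.6]
width: 13.0
grasp_force: 30.0
t: 15.62
ee_pos: [418.7, -106.5, 28.9]
tool_rot: [[-0.966, 0.223, -0.128], [0.258, 0.837, -0.483], [-0.001, -0.5, -0.866]]
force: [0.4, -0.1, -1.0]
width: 13.1
grasp_force: 30.0
```

```bash
python3 -m handwheel '[[0,0.02,0.04,0,0,0,4],[0,0,0,0,0,0,4],[0,0,0,0,0,0,4]]'
python3 -m handwheel '[[0,0.01,0.02,0,0,0,4],[0,0,0,0,0,0,4],[0,0,0,0,0,0,4]]'
```

```text
t: 15.87
ee_pos: [418.4, -106.8, 26.7]
tool_rot: [[-0.966, 0.223, -0.129], [0.258, 0.837, -0.483], [-0.0, -0.5, -0.866]]
force: [-0.2, -0.1, 0.1]
width: 13.1
grasp_force: 30.0
t: 16.12
ee_pos: [417.8, -106.9, 25.5]
tool_rot: [[-0.966, 0.223, -0.13], [0.258, 0.837, -0.483], [0.001, -0.5, -0.866]]
force: [-1.8, 1.0, 2.6]
width: 12.9
grasp_force: 30.0
```

```bash
python3 -m handwheel '[[0,0,0,0,0,0,17],[0,0,0,0,0,0,22],[0,0,0,0,0,0,28],[0,0,0,0,0,0,28],[0,0,0,0,0,0,28]]'
python3 -m handwheel '[[0,0,-0.2,0,0,0,28],[0,0,-0.4,0,0,0,28],[0,0,-0.6,0,0,0,28],[0,0,-0.9,0,0,0,28],[0,0,-0.9,0,0,0,28],[0,0,-0.9,0,0,0,10],[0,0,-0.6,0,0,0,0]]'
python3 -m handwheel '[[0,0,0,-1,0,0,0],[0,0,0,-1,0,0,0],[0,0,0,-1,0,0,0],[0,0,0,-1,0,0,0],[0,0,0,-1,0,0,0],[0,0,0,-1,0,0,0],[0,0,0,0,0,0,0]]'
python3 nuts.py
python3 - <<'E'
from cell import manip,cams; from h import *
s=manip.observe(); plan(s,[*PL,175],rot(165,0))
for n in("top","scene"):
    f=cams.grab_frame(n); h,ss,v=hsv(f)
    for c,st,m in blobs((h>100)&(h<125)&(ss>130)&(v>60),1): print(n,"blue",c,st,ray(f,*c,40))
    for c,st,m in blobs(((h<8)|(h>172))&(ss>150)&(v>90),4,20): print("red",c,st[4],ray(f,*c,133))
E
```

```text
t: 16.53
ee_pos: [417.9, -106.9, 25.3]
tool_rot: [[-0.966, 0.223, -0.13], [0.258, 0.837, -0.483], [0.001, -0.5, -0.866]]
force: [-0.4, -0.9, -0.3]
width: 27.9
grasp_force: 0.0
t: 17.12
ee_pos: [442.2, -18.0, 184.4]
tool_rot: [[-0.966, 0.223, -0.127], [0.257, 0.838, -0.482], [-0.001, -0.498, -0.867]]
force: [0.7, 0.1, -1.3]
width: 16.8
grasp_force: 0.0
t: 17.7
ee_pos: [440.9, -21.0, 182.2]
tool_rot: [[-0.966, 0.26, 0.001], [0.26, 0.966, 0.004], [-0.0, 0.004, -1.0]]
force: [0.4, -0.4, -0.2]
width: 0.3
grasp_force: 0.0
top [228.68 179.41] 56 xy@85 rel hop [-13.64 -32.16]
top [222.64 174.67] 36 xy@85 rel hop [ -0.32 -14.52]
top [212.94 177.47] 34 xy@85 rel hop [-8.99 12.46]
top [211.9 186. ] 29 xy@85 rel hop [-33.57  14.17]
top [220.92 164.28] 25 xy@85 rel hop [29.72 -8.25]
top [169.6 138.5] 10 xy@85 rel hop [102.71 142.55]
top [170.43 125.  ] 7 xy@85 rel hop [143.18 142.85]
scene [343.23 199.23] 13 xy@85 rel hop [ 165.73 -300.11]
scene [343.   215.33] 9 xy@85 rel hop [ 101.17 -359.28]
17.8 [ -2.79   5.95 117.    -0.13  57.12 -77.63] [-0.3   0.97  0.21]
turn first (units) [-0.02 -0.01 -0.02]
shift in target axes [-3.    3.07  0.17] | in present axes [-3.    3.07  0.16]
top blue [339.7  197.88] [337 186   7  24 102] [ 505.06 -155.66   40.  ]
red [258.28 158.34] 47 [591.59  76.55 133.  ]
scene blue [297.58 238.47] [272 229  41  21 350] [ 488.51 -113.47   40.  ]
red [352.04 210.49] 108 [ 656.89 -202.16  133.  ]
```

```bash
python3 -m handwheel '[[-0.5,0.51,0.02,0,0,0,0],[-0.5,0.51,0.03,0,0,0,0],[-0.5,0.51,0.03,0,0,0,0],[-0.5,0.51,0.03,0,0,0,0],[-0.5,0.51,0.03,0,0,0,0],[-0.5,0.51,0.03,0,0,0,0],[0,0,0,0,0,0,0]]'
python3 -m handwheel '[[0,0,0.3,0,0,0,0],[0,0,0.3,0,0,0,0],[0,0,0.25,0,0,0,0],[0,0,0,0,0,0,0],[0,0,0,0,0,0,0]]'
python3 -m handwheel '[[0,0,0.1,0,0,0,0],[0,0,0.1,0,0,0,0],[0,0,0.1,0,0,0,0],[0,0,0,0,0,0,0],[0,0,0,0,0,0,0]]'
python3 -c "
from cell import manip;from h import *
s=manip.observe();print(s['ee_pos']-[*PL,123],s['force'])"
```

```text
t: 18.48
ee_pos: [592.6, 71.3, 173.7]
tool_rot: [[-0.967, 0.255, 0.001], [0.255, 0.967, -0.001], [-0.001, -0.001, -1.0]]
force: [-0.2, -1.1, 0.6]
width: 0.2
grasp_force: 0.0
t: 18.9
ee_pos: [587.2, 67.0, 139.2]
tool_rot: [[-0.966, 0.258, -0.004], [0.258, 0.966, -0.001], [0.003, -0.002, -1.0]]
force: [-0.5, 0.4, 0.6]
width: 0.1
grasp_force: 0.0
t: 19.32
ee_pos: [589.1, 67.2, 128.6]
tool_rot: [[-0.966, 0.258, -0.0], [0.258, 0.966, -0.0], [0.0, -0.0, -1.0]]
force: [-0.3, -1.6, 4.9]
width: 0.2
grasp_force: 2.3
[0.35 0.45 5.65] [-0.32 -1.56  4.87]
```

```bash
python3 -m handwheel '[[0,0,0.07,0,0,0,0],[0,0,0.07,0,0,0,0],[0,0,0,0,0,0,0],[0,0,0,0,0,0,0],[0,0,0,0,0,0,0],[0,0,0,0,0,0,0],[0,0,0,0,0,0,0],[0,0,0,0,0,0,0]]'
python3 nuts.py; python3 -c "
from cell import manip,cams;from h import *
s=manip.observe();print(s['ee_pos']-[*PL,123],s['force'])
f=cams.grab_frame('scene');h,ss,v=hsv(f)
for c,st,m in blobs((h>100)&(h<125)&(ss>130)&(v>60),1): print('blue',c,st)
c=proj(f,[540,0,80]).astype(int); cv2.imwrite('pics/i.png',cv2.resize(f['pixels'][c[1]-80:c[1]+80,c[0]-105:c[0]+105],(788,600),interpolation=2)[:,:,::-1])"
```

```text
t: 19.98
ee_pos: [589.0, 67.1, 123.3]
tool_rot: [[-0.966, 0.258, -0.0], [0.258, 0.966, -0.0], [0.0, -0.001, -1.0]]
force: [-1.1, -3.0, 6.9]
width: 0.2
grasp_force: 3.1
top [211.9 186. ] 29 xy@85 rel hop [-33.57  14.17]
top [212.24 177.28] 25 xy@85 rel hop [-8.48 14.46]
top [169.83 137.5 ] 12 xy@85 rel hop [105.7  142.08]
top [170.43 125.  ] 7 xy@85 rel hop [143.18 142.85]
scene [343.14 199.43] 14 xy@85 rel hop [ 164.67 -300.66]
scene [342.86 215.57] 7 xy@85 rel hop [  99.87 -359.8 ]
20.0833 [  6.37  23.17 102.16  -0.03  54.68 -68.67] [-0.74 -2.62  6.56]
[0.36 0.46 0.34] [-0.74 -2.62  6.56]
blue [297.62 238.45] [272 229  41  21 352]
```

View pics/i.png

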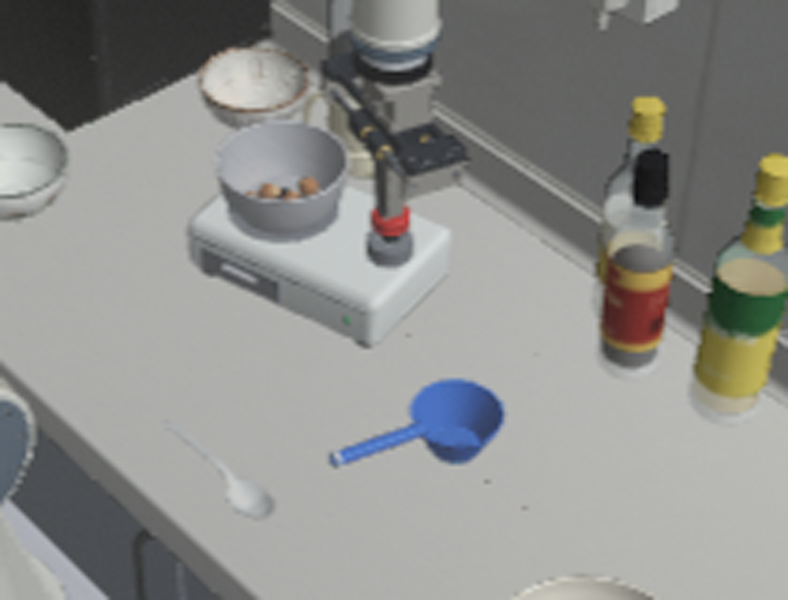

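The cup stands upright and empty at (455,420). The nuts lie in the hopper at (285,188), and the red cap at (390,220) is pressed about 12 mm at 6.6 N. Handing in.

```bash
python3 -c "
from cell import manip;print(manip.hand_in())"
```

```text
the job is handed in; nothing more can be done
None
```

I handed the job in at about 20 s: the nuts are in the hopper (the top view fits six), the empty cup stands upright on the worktop, and the plunger is held about 12 mm down at about 6.6 N; hand-in returned no verdict.

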